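Pack the closed sample vessels into the carrier tray

TASK

Get the samples ready to go to the next lab: put the four closed vessels (vial, conical flask, jar and square bottle) into the white carrier tray, each standing upright in the green holder whose opening fits it in shape and size. Set them down gently without dropping or tipping them. The open bottle and the open flask are not ready to travel, so leave those two standing where they are.

Things in the scene. Friction and masses are not known exactly. Their poses are not given: they have to be found in the camera images.
- vial: Capped small sample vial: slim round amber glass, 32 mm diameter, 82 mm tall, about 60 g; round black screw cap 26 mm diameter from 58 to 82 mm height. Stands upright on the bench. Origin: centre of its underside, z up along its axis.
- flask: Stoppered conical flask (small Erlenmeyer): clear glass, base 51 mm diameter, narrowing to a 25 mm neck from 58 mm height, closed by a dark rubber bung 26 mm diameter at 85 to 101 mm; 101 mm tall, about 100 g. Stands upright on the bench. Origin: centre of its underside, z up along its axis.
- jar: Lidded squat jar: amber glass, 72 mm diameter, 80 mm tall, about 240 g; round black lid 54 mm diameter from 57 to 80 mm height. Stands upright on the bench. Origin: centre of its underside, z up along its axis.
- square_bottle: Capped square bottle: amber glass, 50 x 50 mm square body 70 mm tall, shoulder, then a round black cap 34 mm diameter from 82 to 104 mm height; about 200 g. Stands upright on the bench. Origin: centre of its underside, z up along its axis. x and y square to its flat sides; its yaw varies.
- open_bottle: Look-alike, to be left standing: the same square amber bottle but without a cap, bare open neck 28 mm diameter, 100 mm tall. Stands upright on the bench. Origin: centre of its underside, z up along its axis.
- open_flask: Look-alike, to be left standing: the same clear conical flask but without a bung, bare open neck 25 mm diameter, 85 mm tall. Stands upright on the bench. Origin: centre of its underside, z up along its axis.
- holder_small: Fixed green block, 104 x 104 x 36 mm, top 41 mm above the bench; four fill the white carrier tray (rim 26 mm above the bench) two by two, 107 mm apart, their order shuffled. Round opening 52 mm in diameter, for the vial. Origin: centre of the underside, 5 mm above the bench; the dark floor where the vessel stands is 6 mm above the origin, inside walls 30 mm high. z up, x and y along the edges.
- holder_medium: Fixed green block, 104 x 104 x 36 mm, top 41 mm above the bench; four fill the white carrier tray (rim 26 mm above the bench) two by two, 107 mm apart, their order shuffled. Round opening 72 mm in diameter, for the conical flask. Origin: centre of the underside, 5 mm above the bench; the dark floor where the vessel stands is 6 mm above the origin, inside walls 30 mm high. z up, x and y along the edges.
- holder_large: Fixed green block, 104 x 104 x 36 mm, top 41 mm above the bench; four fill the white carrier tray (rim 26 mm above the bench) two by two, 107 mm apart, their order shuffled. Round opening 92 mm in diameter, for the jar. Origin: centre of the underside, 5 mm above the bench; the dark floor where the vessel stands is 6 mm above the origin, inside walls 30 mm high. z up, x and y along the edges.
- holder_square: Fixed green block, 104 x 104 x 36 mm, top 41 mm above the bench; four fill the white carrier tray (rim 26 mm above the bench) two by two, 107 mm apart, their order shuffled. Square opening 72 x 72 mm, sides parallel to the block's, for the square bottle. Origin: centre of the underside, 5 mm above the bench; the dark floor where the vessel stands is 6 mm above the origin, inside walls 30 mm high. z up, x and y along the edges.
There are look-alikes about, which are no part of the job. What is shaped like the flask but purple is not meant.

How it is judged:
At the end, for the whole second after the job is handed in: Vial, flask and jar within 14 mm and square bottle within 18 mm of the middle of their own holders, down on the floor (under 6 mm above it), upright within 7 degrees, released, at rest; open bottle and open flask upright, within 25 mm of where they started (horizontal distance between vial and holder_small below 0.014 m and z of vial in the frame of holder_small between 0 and 0.012 m and angle between each of vial, flask, jar, square_bottle, open_bottle, open_flask's own z axis and vertical below 0.12 rad and linear speed of each of vial, flask, jar, square_bottle, open_bottle, open_flask below 0.02 m/s and angular speed of each of vial, flask, jar, square_bottle below 0.2 rad/s and horizontal distance between flask and holder_medium below 0.014 m and z of flask in the frame of holder_medium between 0 and 0.012 m and horizontal distance between jar and holder_large below 0.014 m and z of jar in the frame of holder_large between 0 and 0.012 m and horizontal distance between square_bottle and holder_square below 0.018 m and z of square_bottle in the frame of holder_square between 0 and 0.012 m and distance of each of open_bottle, open_flask from where it was at the start of the episode below 0.025 m); the robot touches nothing.
It fails at once if an open vessel is tipped or pushed away from its place (angle between any of open_bottle, open_flask's own z axis and vertical above 0.4 rad or distance of any of open_bottle, open_flask from where it was at the start of the episode above 0.05 m).
It fails at once if a sample vessel is tipped over (angle between any of vial, flask, jar, square_bottle's own z axis and vertical above 0.7 rad).
It fails at once if a sample vessel is dropped into a holder (lands faster than 0.6 m/s, a fall of about 2 cm or more) ((horizontal distance between vial and holder_small below 0.03 m and z of vial in the frame of holder_small below 0.026 m and linear speed of vial above 0.6 m/s) or (horizontal distance between flask and holder_medium below 0.03 m and z of flask in the frame of holder_medium below 0.026 m and linear speed of flask above 0.6 m/s) or (horizontal distance between jar and holder_large below 0.03 m and z of jar in the frame of holder_large below 0.026 m and linear speed of jar above 0.6 m/s) or (horizontal distance between square_bottle and holder_square below 0.03 m and z of square_bottle in the frame of holder_square below 0.026 m and linear speed of square_bottle above 0.6 m/s)).
It also fails if it takes over 96 s, if anything falls off the work surface, if the arm or the gripper's body presses on something with over 40 N, if the wrist force passes 120 N, or if a joint passes its speed limit or range.

ROBOT

A 6-joint arm with a two-finger parallel gripper is mounted at the origin on the work surface. World frame = base frame: x ahead of the robot, y to its left, z up, the work surface at z = 0. Lengths are in m, angles in rad, forces in N, time in s.
With the tool pointing down it reaches from about 0.25 to 0.725 m from the base axis. Payload 4 kg.
Tool frame: the origin (TCP) lies on the centre line of the jaws, within the pads' length; the fingertips stand 17 mm ahead of it and the grasp point (between the pads) lies 2 mm behind it; z points along the fingers, x is the direction in which the jaws open and shut, and the axes are right-handed (so a half turn about z gives the same grasp; the last joint's range is limited). The gripper opens to 85 mm and grips with 20 to 120 N. Pads are 22 mm wide; open, the fingers measure 114 mm over their backs; the gripper's body (76 mm by 85 mm) begins 54 mm behind the grasp point. The pads swing forward as they close: fully open they stand 13 mm farther back than shut.
Start: joints at [1.303, 0.241, 0.005, 1.335, 0, 1.571], TCP at [0.132, 0.482, 0.248] pointing down, gripper open.
Joint ranges: [-2.72, 2.72], [-1.05, 1.87], [-1.09, 1.28], [-1.99, 2.15], [-1.42, 1.44], [-3.14, 3.14]. Speed limits (rad/s): [2.79, 2.79, 3.14, 3.14, 3.14, 3.14].

INTERFACE

Orientations are given as a unit quaternion [x, y, z, w].
In Python, from workcell import bot gives the robot as it stands.
- The arm moves only by the tool jog_arm, never from a script. Its arguments are lists of equal length, an entry for each row: "jaw": the closure, from 0 (fully open) to 1 (shut); "linear": the shift along the tool's x, y, z in m, a list of three; "delta_rot": the turn, a rotation vector about the tool's x, y, z in degrees, a list of three. A call has exactly 8 rows; each row is the pose to reach, as a shift and turn from the pose commanded when the call began, along the tool's axes at that moment; what a row does not reach only later rows make up. A row lasts 1/12 s, in which the tool goes at most 41.7 mm and 7.16 degrees, less where a joint would pass 70% of its speed; a pose out of reach is approached as far as the arm can. A call with a gripper value outside its range is refused whole. The fingers move at their own pace and stop on an object; the grip force is fixed at half the most. Time passes only in rows, so rows that repeat a pose let the fingers close, or fill a call up. It gives the time, the measured TCP pose, the force and the opening at its end, in the units of the state.
- bot.get_obs(): the state, without advancing time (a new reading comes with each control period).
- bot.camera(name): name is "scene" or "top" or "wrist"; returns (picture, depth): 400x640x3 uint8, red, green, blue; 400x640 float32, m along the optical axis (not along the pixel's ray), 0 where there is no reading.
- bot.calibration(name): a dict with "fovy" (degrees; the focal length in pixels is half the picture's height over the tangent of half this angle, whatever the lens; pixels are square), "cx", "cy" (the principal point, pixels), "k1" (the pictures are not rectified: a ray, as slopes to the right and down, at radius r is drawn at 1 + k1 r^2 times it, then the intrinsics apply), "origin" and "orientation" of the camera in the world. Camera axes: x right, y down, z forward; pixel columns grow to the right and rows downward; lengths in m; the calibration is good to about 2 mm. A picture is of the moment at which its call begins: read the wrist's pose just before it. calibration takes no time and is no camera call; for the wrist camera it gives the pose at the moment of the call.
- bot.job_done(): hands the job in, once; it reports no verdict.
The state is a dict: "clock": time; "joint_pos": joint angles; "joint_vel": joint speeds; "tau": joint torques, N m; "eef_pos": TCP position; "tool_rot": TCP orientation; "ft_force": force on the tool from outside, world axes, zero at the start; "ft_torque": the same for the moment, N m; "grip_width": finger opening in m.
Only numpy, scipy, OpenCV 4.12 (cv2) and the standard library are available. Lean on these libraries where they do the work, as an engineer would, in place of code of your own. Each camera call takes 0.05 s, during which the arm holds its last target.

## Working session

There is one attempt and no reset: what is moved stays moved. The work goes in short steps, Python scripts to look and compute and a tool call to move; the robot and the scene stay as the last step left them, time stands still between calls to the robot, and variables do not carry over. Pictures are saved under pics/ and viewed, and the job is handed in when it is done.

Besides the shell and the picture viewer there is one more tool, called after "Request:" in YAML: its name, and indented under it one key for each argument. jog_arm: Moves the arm, as the interface text tells. Its arguments: {"type":"object","properties":{"jaw":{"type":"array","items":{"type":"number"}},"linear":{"type":"array","items":{"type":"array","items":{"type":"number"}}},"delta_rot":{"type":"array","items":{"type":"array","items":{"type":"number"}}}},"required":["jaw","linear","delta_rot"]}

```bash
mkdir -p pics; ls; python3 - <<'E'
from workcell import bot
import cv2
o=bot.get_obs();print(o)
for n in("scene","top"):
    print(n,bot.calibration(n))
    p,d=bot.camera(n);cv2.imwrite(f"pics/{n}0.png",p[:,:,::-1]);import numpy as np;np.save(f"{n}0.npy",d)
print(bot.calibration("wrist"))
E
```

```text
pics
{'clock': 0.0, 'joint_pos': array([ 1.30302001e+00,  2.41404001e-01,  3.71804376e-03,  1.33517522e+00,
       -1.42928570e-05,  1.57079312e+00]), 'joint_vel': array([-8.94092189e-05,  2.07554014e-04,  7.85423491e-04,  9.93576167e-04,
        1.59367005e-03,  9.86432291e-05]), 'tau': array([ 4.29157208e-04, -3.72323370e+01,  2.52406508e+01,  1.70413591e-02,
       -5.37267272e-05, -9.14544493e-07]), 'eef_pos': array([0.13214161, 0.48161053, 0.24741503]), 'tool_rot': array([ 7.95167656e-01,  6.06388764e-01, -8.16620168e-04,  6.31731428e-04]), 'ft_force': array([-0.54311835, -0.44156616,  0.53586385]), 'ft_torque': array([-0.00840183, -0.0186874 ,  0.0522214 ]), 'grip_width': 0.08583300589033384}
scene {'fovy': 44.83569385335279, 'cx': 324.3335882828215, 'cy': 202.62202101437953, 'k1': -0.08162842834938885, 'origin': array([ 1.29073538, -0.35209229,  0.7033755 ]), 'orientation': array([ 0.77741072,  0.44806699, -0.22440652, -0.38014504])}
top {'fovy': 47.17457433159272, 'cx': 320.93045120727, 'cy': 201.02095525493047, 'k1': -0.10443005001969587, 'origin': array([0.43194553, 0.05334163, 1.08707329]), 'orientation': array([ 0.71655062, -0.69552475,  0.03997048, -0.03468284])}
{'fovy': 69.39141400241604, 'cx': 319.0023873962371, 'cy': 199.83185192519161, 'k1': -0.007523344157335593, 'origin': array([0.06135693, 0.50085861, 0.37248926]), 'orientation': array([0.78641138, 0.59974613, 0.08874765, 0.11826063])}
```

View pics/top0.png

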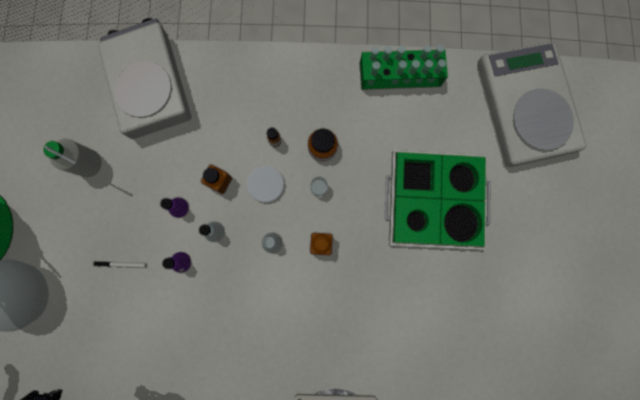

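View pics/scene0.png

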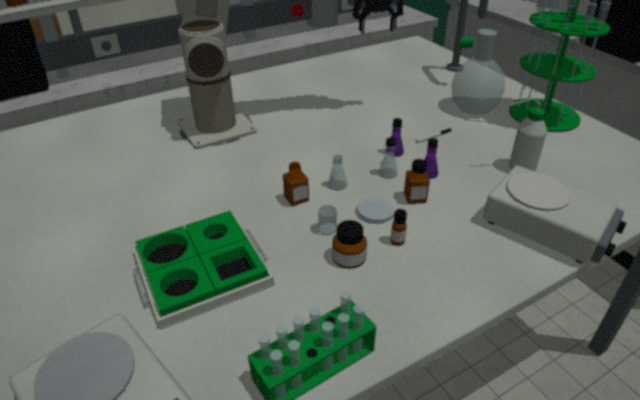

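```bash
cat > h.py <<'E'
import numpy as np,cv2
from scipy.spatial.transform import Rotation as R
from workcell import bot
def ray(c,u,v):
    f=200/np.tan(np.radians(c["fovy"]/2))
    K=np.array([[f,0,c["cx"]],[0,f,c["cy"]],[0,0,1]])
    # distortion r -> r(1+k1 r^2)
    p=cv2.undistortPoints(np.array([[[u,v]]],float),K,np.array([c["k1"],0,0,0,0.]))[0,0]
    return R.from_quat(c["orientation"]).as_matrix()@np.array([p[0],p[1],1])
def atz(c,u,v,z):
    d=ray(c,u,v);o=np.array(c["origin"]);return o+d*(z-o[2])/d[2]
def atd(c,u,v,dep):
    return np.array(c["origin"])+ray(c,u,v)*dep
def proj(c,P):
    f=200/np.tan(np.radians(c["fovy"]/2))
    q=R.from_quat(c["orientation"]).as_matrix().T@(np.array(P)-c["origin"])
    s=q[:2]/q[2];s=s*(1+c["k1"]*(s@s));return s*f+[c["cx"],c["cy"]]
E
python3 - <<'E'
import cv2
p=cv2.imread("pics/top0.png")
cv2.imwrite("pics/cropA.png",cv2.resize(p[115:275,150:350],None,fx=4,fy=3.75*4/3.75,interpolation=cv2.INTER_CUBIC)[:600])
cv2.imwrite("pics/cropB.png",cv2.resize(p[145:255,380:500],None,fx=5,fy=5,interpolation=cv2.INTER_CUBIC))
E
cat > cl.py <<'E'
from h import *
c=bot.calibration("top");d=np.load("top0.npy")
f=200/np.tan(np.radians(c["fovy"]/2))
v,u=np.mgrid[0:400,0:640]
K=np.array([[f,0,c["cx"]],[0,f,c["cy"]],[0,0,1]])
p=cv2.undistortPoints(np.stack([u.ravel(),v.ravel()],1).reshape(-1,1,2).astype(float),K,np.array([c["k1"],0,0,0,0.])).reshape(-1,2)
P=(np.c_[p,np.ones(len(p))]*d.reshape(-1,1))@R.from_quat(c["orientation"]).as_matrix().T+c["origin"]
P=P.reshape(400,640,3)
m=(P[...,2]>0.03)&(d>0)
n,l,s,ce=cv2.connectedComponentsWithStats(m.astype(np.uint8))
for i in range(1,n):
    if s[i,4]>30:
        Q=P[l==i];t=Q[Q[:,2]>Q[:,2].max()-.012]
        print(ce[i].round(),s[i,4],"zmax",Q[:,2].max().round(3),"topmid",((t.max(0)+t.min(0))/2)[:2].round(4),"ext",(t.max(0)-t.min(0))[:2].round(3))
E
python3 cl.py
```

```text
[143.  78.] 7417 zmax 0.093 topmid [0.8191 0.4756] ext [0.262 0.201]
[532. 103.] 9087 zmax 0.078 topmid [ 0.8015 -0.4554] ext [0.25  0.185]
[403.  64.] 2692 zmax 0.116 topmid [ 0.8693 -0.1398] ext [0.066 0.169]
[273. 136.] 199 zmax 0.085 topmid [0.6902 0.1611] ext [0.026 0.025]
[322. 144.] 771 zmax 0.084 topmid [0.6786 0.049 ] ext [0.054 0.054]
[ 70. 156.] 1388 zmax 0.204 topmid [0.6096 0.5917] ext [0.024 0.048]
[437. 199.] 4935 zmax 0.047 topmid [ 0.5572 -0.2305] ext [0.215 0.216]
[215. 178.] 577 zmax 0.109 topmid [0.5878 0.2919] ext [0.034 0.035]
[318. 185.] 95 zmax 0.057 topmid [0.5785 0.0539] ext [0.041 0.039]
[172. 205.] 274 zmax 0.105 topmid [0.5219 0.3877] ext [0.022 0.025]
[209. 230.] 278 zmax 0.105 topmid [0.4672 0.2994] ext [0.024 0.026]
[320. 244.] 472 zmax 0.104 topmid [0.4462 0.0457] ext [0.026 0.028]
[271. 242.] 219 zmax 0.088 topmid [0.4461 0.1581] ext [0.024 0.022]
[174. 263.] 301 zmax 0.104 topmid [0.391  0.3747] ext [0.024 0.025]
[ 20. 294.] 2830 zmax 0.158 topmid [0.3057 0.7181] ext [0.074 0.025]
[ 43. 395.] 314 zmax 0.343 topmid [0.1614 0.5411] ext [0.003 0.009]
```

View pics/cropA.png

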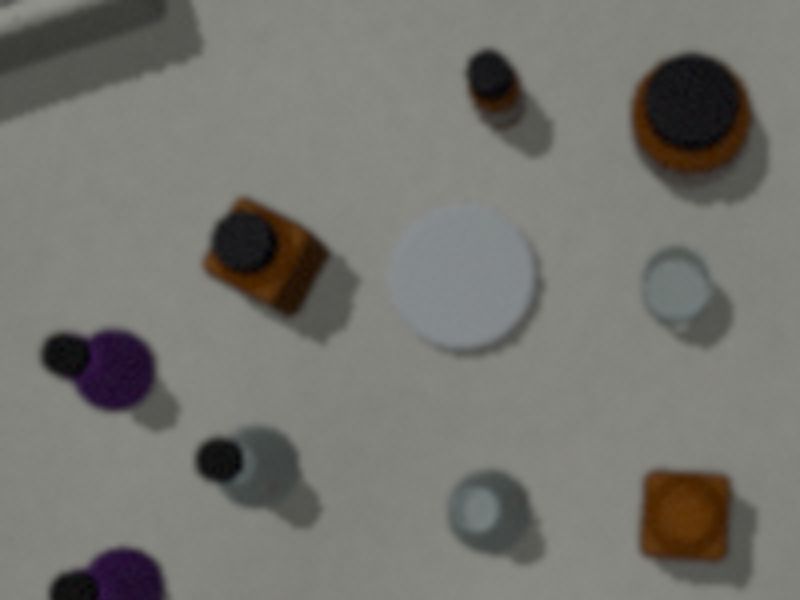

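View pics/cropB.png

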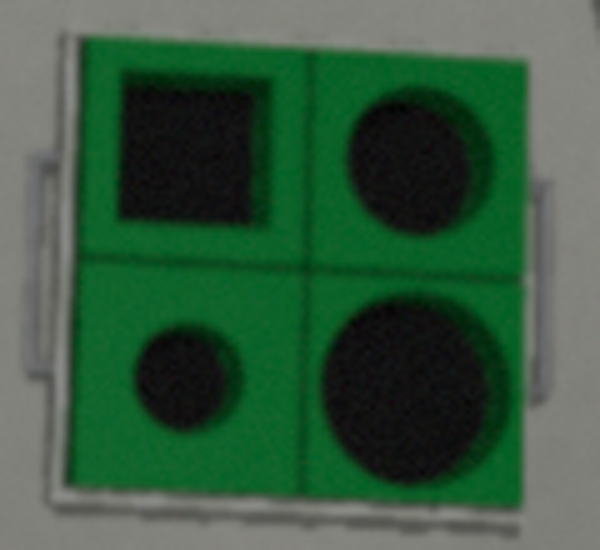

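```bash
cat > m.py <<'E'
from h import *
p=cv2.imread("pics/top0.png");c=bot.calibration("top")
hsv=cv2.cvtColor(p,cv2.COLOR_BGR2HSV)
# tray blocks: use hand-read corners of block tops (crop/5+offset)
cs=[(82,37),(527,62),(523,507),(68,487)]
W=np.array([atz(c,380+x/5,145+y/5,.041)[:2] for x,y in cs]);print(W.round(4))
print("sides",np.linalg.norm(W-np.roll(W,-1,0),axis=1));ctr=W.mean(0)
print("ctr",ctr, "edge angles",[np.degrees(np.arctan2(*(W[(i+1)%4]-W[i])[::-1])) for i in range(4)])
for n,x,y in [("sq",196,148),("med",421,161),("small",188,378),("large",417,390)]:
    print(n,atz(c,380+x/5,145+y/5,.041)[:2].round(4))
for n,x,y,z in [("vial",490,75,.082),("jar",690,102,.08),("sq",244,241,.104),("flask",220,460,.101),("openfl",481,509,.085),("openbo",686,514,.1)]:
    print(n,atz(c,150+x/4,115+y/4,z)[:2].round(4))
q=[(207,262),(240,200),(325,250),(292,312)]
a=[atz(c,150+x/4,115+y/4,z)[:2] for (x,y),z in zip(q,[.07,.07,.07,.07])]
print("sq corners",np.array(a).round(4))
o=bot.get_obs();M=R.from_quat(o["tool_rot"]).as_matrix();print(M.round(3))
E
python3 m.py
python3 - <<'E'
import cv2
p=cv2.imread("pics/top0.png")
cv2.imwrite("pics/cropC.png",cv2.resize(p[155:205,190:245],None,fx=10,fy=10,interpolation=cv2.INTER_CUBIC))
E
```

```text
[[ 0.6624 -0.1257]
 [ 0.6583 -0.3383]
 [ 0.4489 -0.3345]
 [ 0.4529 -0.1217]]
sides [0.21265562 0.20950299 0.21287074 0.2095803 ]
ctr [ 0.55563547 -0.23007452] edge angles [np.float64(-91.10753303412773), np.float64(178.95992138246547), np.float64(88.91331587630508), np.float64(-1.098909332210781)]
sq [ 0.6117 -0.1797]
med [ 0.6092 -0.2865]
small [ 0.5044 -0.1766]
large [ 0.5018 -0.2842]
vial [0.6873 0.1606]
jar [0.6756 0.0479]
sq [0.5855 0.2888]
flask [0.4661 0.2961]
openfl [0.4445 0.1553]
openbo [0.445  0.0436]
sq corners [[0.5783 0.3173]
 [0.6142 0.3006]
 [0.587  0.2506]
 [0.5513 0.2675]]
[[ 0.265  0.964 -0.001]
 [ 0.964 -0.265 -0.002]
 [-0.002  0.    -1.   ]]
```

View pics/cropC.png

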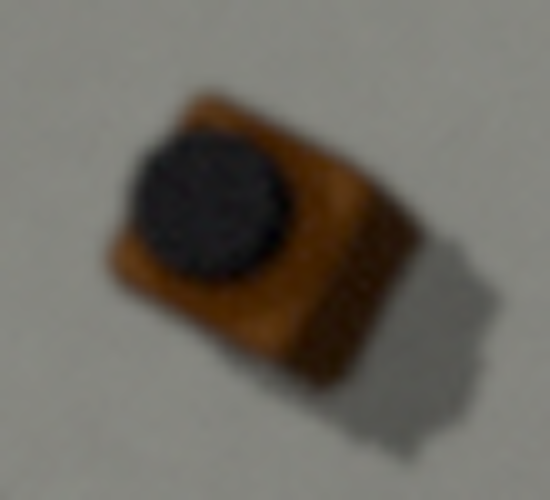

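Candidates in the top image:
- **Flask:** stoppered clear flask at (210,231). Not it: purple flasks at (177,207) and (180,262), open flask at (271,243), beaker at (318,187).
- **Square bottle:** capped one at (215,179); the open one is at (321,244).
- **Vial:** (273,136).
- **Jar:** (322,143).

Crop A shows a black bung over a clear body at (205,230), so that is the flask. Holders: square at (419,175), medium at (463,177), small at (417,220), large at (463,222).

First I move above the flask.

```bash
cat > go.py <<'E'
import sys
from h import *
# usage: go.py x y z yawdeg  -> delta in tool axes
o=bot.get_obs();M=R.from_quat(o["tool_rot"])
x,y,z=map(float,sys.argv[1:4])
yw=np.degrees(np.arctan2(M.as_matrix()[1,0],M.as_matrix()[0,0]))
ty=float(sys.argv[4]) if len(sys.argv)>4 else yw
dl=M.inv().apply(np.array([x,y,z])-o["eef_pos"])
t=np.radians(ty);T=np.array([[np.cos(t),np.sin(t),0],[np.sin(t),-np.cos(t),0],[0,0,-1]]).T
T=np.array([[np.cos(t),np.sin(t),0],[np.sin(t),-np.cos(t),0],[0,0,-1]])
rv=np.degrees((M.inv()*R.from_matrix(T)).as_rotvec())
print("t",round(o["clock"],2),"pos",o["eef_pos"].round(4),"yaw",yw.round(2),"q",o["joint_pos"].round(2),"F",o["ft_force"].round(1),"w",round(o["grip_width"],4))
print("delta",dl.round(4),"rot",rv.round(2),"dist",np.linalg.norm(dl).round(3))
E
python3 go.py .467 .298 .2 74.6
```

```text
t 0.1 pos [0.1322 0.4817 0.2475] yaw 74.65 q [ 1.3   0.24  0.    1.34 -0.    1.57] F [ 0.3 -0.9 -0.1] w 0.0855
delta [-0.0884  0.3715  0.0477] rot [0.   0.11 0.05] dist 0.385
```

Request:
jog_arm:
  jaw: [0, 0, 0, 0, 0, 0, 0, 0]
  linear:
    - [-0.088, 0.371, 0.048]
    - [-0.088, 0.371, 0.048]
    - [-0.088, 0.371, 0.048]
    - [-0.088, 0.371, 0.048]
    - [-0.088, 0.371, 0.048]
    - [-0.088, 0.371, 0.048]
    - [-0.088, 0.371, 0.048]
    - [-0.088, 0.371, 0.048]
  delta_rot:
    - [0, 0, 0]
    - [0, 0, 0]
    - [0, 0, 0]
    - [0, 0, 0]
    - [0, 0, 0]
    - [0, 0, 0]
    - [0, 0, 0]
    - [0, 0, 0]

```text
clock: 0.77
eef_pos: [0.4238, 0.3219, 0.2061]
tool_rot: [0.795, 0.606, -0.0, -0.0]
ft_force: [0.2, -0.1, 0.5]
grip_width: 0.0855
```

```bash
python3 go.py .467 .298 .2 74.6; cat > wr.py <<'E'
import sys
from h import *
c=bot.calibration("wrist");p,d=bot.camera("wrist")
n=sys.argv[1];cv2.imwrite(f"pics/{n}.png",p[:,:,::-1]);np.save(n+".npy",d);import pickle;pickle.dump(c,open(n+".pkl","wb"))
E
python3 wr.py w1
```

```text
t 0.77 pos [0.4238 0.3219 0.2061] yaw 74.66 q [0.65 0.33 0.01 1.26 0.   0.92] F [ 0.2 -0.1  0.5] w 0.0855
delta [-0.0116  0.048   0.0061] rot [-0.03  0.02  0.06] dist 0.05
```

View pics/w1.png

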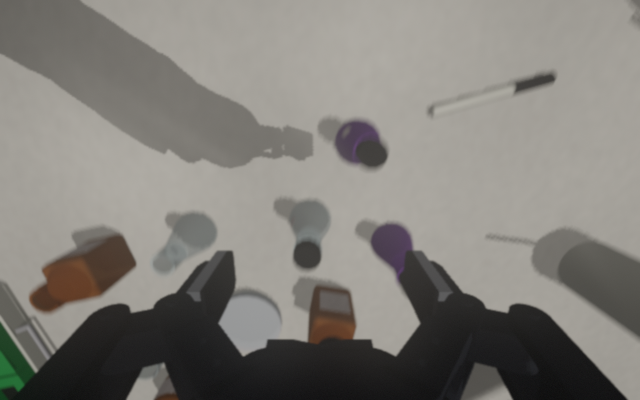

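```bash
python3 - <<'E'
from h import *
import pickle
c=pickle.load(open("w1.pkl","rb"));print(bot.get_obs()["eef_pos"])
for n,u,v,z in[("bung",307,254,.101),("base",306,224,.0)]:print(n,atz(c,u,v,z))
E
python3 go.py .467 .298 .2 74.6
```

```text
[0.42988308 0.317936   0.20477163]
bung [0.46606245 0.29862717 0.101     ]
base [0.47605118 0.29020352 0.        ]
t 0.82 pos [0.4299 0.3179 0.2048] yaw 74.22 q [ 0.64  0.33  0.01  1.25 -0.01  0.92] F [ 5.  -0.1 -0.6] w 0.085
delta [-0.0091  0.0411  0.005 ] rot [ 0.27  0.17 -0.38] dist 0.042
```

Request:
jog_arm:
  jaw: [0, 0, 0, 0, 0, 0, 0, 0]
  linear:
    - [-0.007, 0.03, 0.004]
    - [-0.012, 0.048, 0.006]
    - [-0.012, 0.048, 0.025]
    - [-0.012, 0.048, 0.055]
    - [-0.012, 0.048, 0.085]
    - [-0.012, 0.048, 0.108]
    - [-0.012, 0.048, 0.124]
    - [-0.012, 0.048, 0.124]
  delta_rot:
    - [0, 0, 0]
    - [0, 0, 0]
    - [0, 0, 0]
    - [0, 0, 0]
    - [0, 0, 0]
    - [0, 0, 0]
    - [0, 0, 0]
    - [0, 0, 0]

```text
clock: 1.48
eef_pos: [0.4623, 0.2973, 0.0782]
tool_rot: [0.795, 0.606, -0.005, -0.0]
ft_force: [-1.1, -0.3, -0.5]
grip_width: 0.0852
```

```bash
python3 go.py .466 .2985 .082 74.6
```

```text
t 1.48 pos [0.4623 0.2973 0.0782] yaw 74.65 q [ 0.57  0.47 -0.12  0.98  0.    0.84] F [-1.1 -0.3 -0.5] w 0.0852
delta [ 0.0021  0.0032 -0.0039] rot [-0.36  0.39  0.05] dist 0.005
```

Request:
jog_arm:
  jaw: [0.3, 0.6, 1, 1, 1, 1, 1, 1]
  linear:
    - [0, 0, 0]
    - [0, 0, 0]
    - [0, 0, 0]
    - [0, 0, 0]
    - [0, 0, 0]
    - [0, 0, 0]
    - [0, 0, 0]
    - [0, 0, 0]
  delta_rot:
    - [0, 0, 0]
    - [0, 0, 0]
    - [0, 0, 0]
    - [0, 0, 0]
    - [0, 0, 0]
    - [0, 0, 0]
    - [0, 0, 0]
    - [0, 0, 0]

```text
clock: 2.15
eef_pos: [0.4663, 0.2996, 0.0841]
tool_rot: [0.795, 0.606, 0.001, 0.0]
ft_force: [0.2, 0.1, 5.7]
grip_width: 0.0242
```

```bash
python3 go.py .466 .2985 .23 74.6
```

```text
t 2.15 pos [0.4663 0.2996 0.0841] yaw 74.65 q [ 0.57  0.47 -0.12  0.98 -0.    0.84] F [0.2 0.1 5.7] w 0.0242
delta [-0.0008  0.0003 -0.1459] rot [ 0.1  -0.11  0.05] dist 0.146
```

Request:
jog_arm:
  jaw: [1, 1, 1, 1, 1, 1, 1, 1]
  linear:
    - [0, 0, -0.01]
    - [0, 0, -0.03]
    - [0, 0, -0.06]
    - [0, 0, -0.09]
    - [0, 0, -0.12]
    - [-0.009, 0.005, -0.14]
    - [-0.026, 0.015, -0.145]
    - [-0.052, 0.029, -0.145]
  delta_rot:
    - [0, 0, 0]
    - [0, 0, 0]
    - [0, 0, 0]
    - [0, 0, 0]
    - [0, 0, 0]
    - [0, 0, 0]
    - [0, 0, 0]
    - [0, 0, 0]

```text
clock: 2.82
eef_pos: [0.4808, 0.2431, 0.2309]
tool_rot: [0.794, 0.608, 0.003, 0.0]
ft_force: [0.8, -0.0, -0.9]
grip_width: 0.024
```

Request:
jog_arm:
  jaw: [1, 1, 1, 1, 1, 1, 1, 1]
  linear:
    - [-0.028, 0.016, 0]
    - [-0.058, 0.032, 0]
    - [-0.09, 0.05, 0]
    - [-0.12, 0.067, 0]
    - [-0.15, 0.084, 0]
    - [-0.18, 0.1, 0]
    - [-0.21, 0.117, 0]
    - [-0.24, 0.134, 0]
  delta_rot:
    - [0, 0, 0]
    - [0, 0, 0]
    - [0, 0, 0]
    - [0, 0, 0]
    - [0, 0, 0]
    - [0, 0, 0]
    - [0, 0, 0]
    - [0, 0, 0]

```text
clock: 3.48
eef_pos: [0.5453, -0.0272, 0.2281]
tool_rot: [0.795, 0.606, 0.0, -0.0]
ft_force: [0.2, -1.0, -1.0]
grip_width: 0.0242
```

```bash
python3 go.py .609 -.2855 .23 74.6
```

```text
t 3.48 pos [ 0.5453 -0.0272  0.2281] yaw 74.65 q [-0.05  0.34  0.09  1.32  0.    0.22] F [ 0.2 -1.  -1. ] w 0.0242
delta [-0.2322  0.1298 -0.0019] rot [-0.01 -0.01  0.05] dist 0.266
```

Request:
jog_arm:
  jaw: [1, 1, 1, 1, 1, 1, 1, 1]
  linear:
    - [-0.03, 0.017, 0]
    - [-0.06, 0.034, 0]
    - [-0.09, 0.05, 0]
    - [-0.12, 0.067, 0]
    - [-0.15, 0.084, 0]
    - [-0.18, 0.1, 0]
    - [-0.205, 0.115, 0]
    - [-0.222, 0.124, 0]
  delta_rot:
    - [0, 0, 0]
    - [0, 0, 0]
    - [0, 0, 0]
    - [0, 0, 0]
    - [0, 0, 0]
    - [0, 0, 0]
    - [0, 0, 0]
    - [0, 0, 0]

```text
clock: 4.15
eef_pos: [0.6062, -0.2756, 0.2274]
tool_rot: [0.796, 0.605, -0.0, 0.0]
ft_force: [-1.1, -0.7, 0.2]
grip_width: 0.0244
```

```bash
python3 go.py .609 -.2855 .23 74.6;python3 wr.py w2; python3 go.py .609 -.2855 .1 74.6
```

```text
t 4.15 pos [ 0.6062 -0.2756  0.2274] yaw 74.52 q [-0.43  0.59  0.49  1.46 -0.   -0.16] F [-1.1 -0.7  0.2] w 0.0244
delta [-0.0088  0.0054 -0.0026] rot [-0.01  0.04 -0.08] dist 0.011
t 4.2 pos [ 0.6063 -0.2785  0.2269] yaw 74.36 q [-0.43  0.6   0.49  1.46 -0.   -0.16] F [ 0.4 -2.7 -0.8] w 0.0245
delta [-0.0057  0.0044  0.127 ] rot [ 0.04  0.15 -0.24] dist 0.127
```

View pics/w2.png

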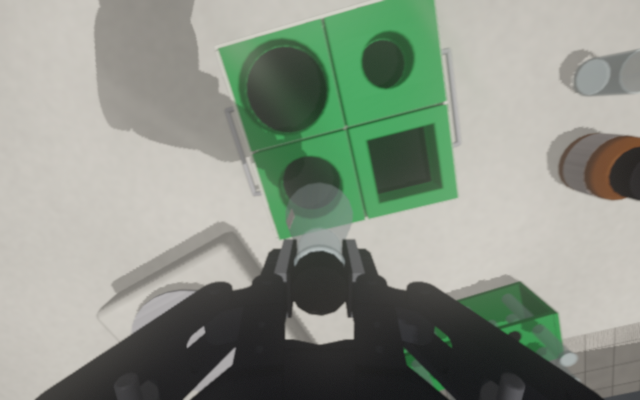

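```bash
python3 - <<'E'
from h import *
import pickle
c=pickle.load(open("w2.pkl","rb"))
for n,u,v,z in[("med",311,187,.041),("large",287,88,.041),("small",387,60,.041),("mid",347,128,.041),("flaskbase",320,208,.144)]:print(n,atz(c,u,v,z).round(4))
E
```

```text
med [ 0.6103 -0.2867  0.041 ]
large [ 0.5047 -0.2817  0.041 ]
small [ 0.5063 -0.1792  0.041 ]
mid [ 0.559  -0.2328  0.041 ]
flaskbase [ 0.6032 -0.2746  0.144 ]
```

Request:
jog_arm:
  jaw: [1, 1, 1, 1, 1, 1, 1, 1]
  linear:
    - [-0.006, 0.005, 0]
    - [-0.007, 0.006, 0.01]
    - [-0.007, 0.006, 0.03]
    - [-0.007, 0.006, 0.055]
    - [-0.007, 0.006, 0.08]
    - [-0.007, 0.006, 0.098]
    - [-0.007, 0.006, 0.108]
    - [-0.007, 0.006, 0.112]
  delta_rot:
    - [0, 0, 0]
    - [0, 0, 0]
    - [0, 0, 0]
    - [0, 0, 0]
    - [0, 0, 0]
    - [0, 0, 0]
    - [0, 0, 0]
    - [0, 0, 0]

```text
clock: 4.87
eef_pos: [0.6089, -0.279, 0.113]
tool_rot: [0.795, 0.607, -0.001, -0.002]
ft_force: [-0.2, 0.4, -0.9]
grip_width: 0.024
```

```bash
python3 go.py .610 -.286 .0955 74.6
```

```text
t 4.87 pos [ 0.6089 -0.279   0.113 ] yaw 74.74 q [-0.43  0.66  0.3   1.22  0.   -0.16] F [-0.2  0.4 -0.9] w 0.024
delta [-0.0064  0.003   0.0175] rot [-0.27 -0.05  0.14] dist 0.019
```

Request:
jog_arm:
  jaw: [1, 1, 1, 1, 1, 1, 1, 1]
  linear:
    - [-0.003, 0.001, 0.002]
    - [-0.006, 0.003, 0.005]
    - [-0.006, 0.003, 0.009]
    - [-0.006, 0.003, 0.012]
    - [-0.006, 0.003, 0.014]
    - [-0.006, 0.003, 0.016]
    - [-0.006, 0.003, 0.0175]
    - [-0.006, 0.003, 0.0175]
  delta_rot:
    - [0, 0, 0]
    - [0, 0, 0]
    - [0, 0, 0]
    - [0, 0, 0]
    - [0, 0, 0]
    - [0, 0, 0]
    - [0, 0, 0]
    - [0, 0, 0]

```text
clock: 5.53
eef_pos: [0.6114, -0.2873, 0.0979]
tool_rot: [0.795, 0.606, -0.0, -0.0]
ft_force: [0.3, 0.2, -0.8]
grip_width: 0.0245
```

```bash
python3 go.py .610 -.286 .0955 74.6
```

```text
t 5.53 pos [ 0.6114 -0.2873  0.0979] yaw 74.66 q [-0.44  0.68  0.3   1.19  0.   -0.17] F [ 0.3  0.2 -0.8] w 0.0245
delta [ 0.0009 -0.0017  0.0024] rot [-0.03 -0.01  0.06] dist 0.003
```

Request:
jog_arm:
  jaw: [1, 1, 1, 0.9, 0.8, 0.6, 0.3, 0]
  linear:
    - [0.0, -0.001, 0.002]
    - [0.0, -0.001, 0.003]
    - [0.0, -0.001, 0.003]
    - [0.0, -0.001, 0.003]
    - [0.0, -0.001, 0.003]
    - [0.0, -0.001, 0.003]
    - [0.0, -0.001, 0.003]
    - [0.0, -0.001, 0.003]
  delta_rot:
    - [0, 0, 0]
    - [0, 0, 0]
    - [0, 0, 0]
    - [0, 0, 0]
    - [0, 0, 0]
    - [0, 0, 0]
    - [0, 0, 0]
    - [0, 0, 0]

```text
clock: 6.2
eef_pos: [0.6107, -0.2872, 0.0953]
tool_rot: [0.795, 0.606, 0.0, 0.0]
ft_force: [-0.9, -0.6, 0.8]
grip_width: 0.0574
```

Request:
jog_arm:
  jaw: [0, 0, 0, 0, 0, 0, 0, 0]
  linear:
    - [0, 0, 0]
    - [0, 0, 0]
    - [0, 0, -0.01]
    - [0, 0, -0.035]
    - [0, 0, -0.065]
    - [0, 0, -0.095]
    - [0, 0, -0.12]
    - [0, 0, -0.13]
  delta_rot:
    - [0, 0, 0]
    - [0, 0, 0]
    - [0, 0, 0]
    - [0, 0, 0]
    - [0, 0, 0]
    - [0, 0, 0]
    - [0, 0, 0]
    - [0, 0, 0]

```text
clock: 6.87
eef_pos: [0.6122, -0.2879, 0.2312]
tool_rot: [0.795, 0.606, 0.002, 0.004]
ft_force: [0.5, 0.4, 0.8]
grip_width: 0.0856
```

```bash
python3 go.py .587 .2905 .23 65.5;python3 wr.py w3; python3 go.py .587 .2905 .23 65.5
```

```text
t 6.87 pos [ 0.6122 -0.2879  0.2312] yaw 74.66 q [-0.44  0.61  0.52  1.48 -0.   -0.17] F [0.5 0.4 0.8] w 0.0856
delta [ 0.5511 -0.1774 -0.0011] rot [0.48 0.05 9.16] dist 0.579
t 6.92 pos [ 0.6125 -0.288   0.2315] yaw 74.66 q [-0.44  0.61  0.52  1.48  0.   -0.17] F [ 1.1 -0.3  1.8] w 0.0854
delta [ 0.5511 -0.1776 -0.0011] rot [0.54 0.05 9.16] dist 0.579
```

View pics/w3.png

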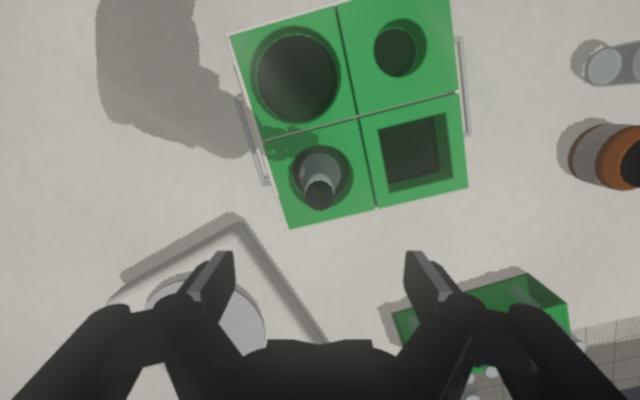

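Request:
jog_arm:
  jaw: [0, 0, 0, 0, 0, 0, 0, 0]
  linear:
    - [0.04, -0.003, 0]
    - [0.08, -0.006, 0.005]
    - [0.12, -0.01, 0.01]
    - [0.16, -0.013, 0.015]
    - [0.2, -0.016, 0.02]
    - [0.24, -0.019, 0.025]
    - [0.28, -0.022, 0.03]
    - [0.31, -0.025, 0.03]
  delta_rot:
    - [0, 0, 0]
    - [0, 0, 0]
    - [0, 0, 0]
    - [0, 0, 0]
    - [0, 0, 0]
    - [0, 0, 0]
    - [0, 0, 0]
    - [0, 0, 0]

```text
clock: 7.58
eef_pos: [0.6673, 0.0219, 0.192]
tool_rot: [0.795, 0.607, -0.002, -0.002]
ft_force: [-0.0, -0.1, -0.4]
grip_width: 0.0858
```

```bash
python3 go.py .677 .0485 .2 74.6;python3 wr.py w4; python3 go.py .677 .0485 .074 74.6
```

```text
t 7.58 pos [0.6673 0.0219 0.192 ] yaw 74.78 q [0.03 0.61 0.43 1.39 0.   0.3 ] F [-0.  -0.1 -0.4] w 0.0858
delta [ 0.0282  0.0023 -0.0081] rot [-0.27  0.03  0.18] dist 0.029
t 7.63 pos [0.6681 0.0275 0.1923] yaw 75.11 q [0.04 0.61 0.43 1.39 0.   0.3 ] F [1.2 2.6 0.4] w 0.0856
delta [0.0222 0.0038 0.1183] rot [-0.26 -0.18  0.51] dist 0.12
```

View pics/w4.png

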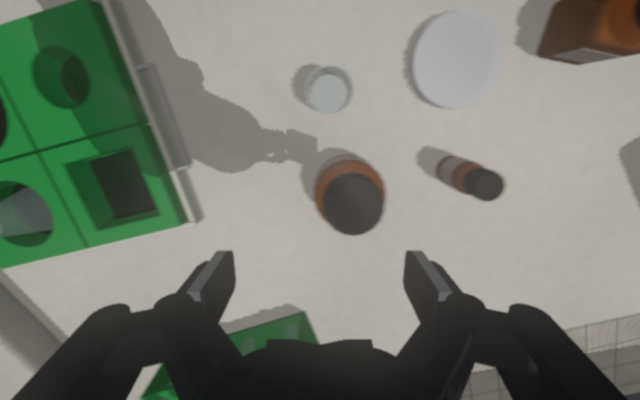

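```bash
python3 - <<'E'
from h import *
import pickle
c=pickle.load(open("w4.pkl","rb"))
for n,u,v,z in[("jar",353,204,.08),("vial",486,184,.082)]:print(n,atz(c,u,v,z).round(4))
E
```

```text
jar [0.6771 0.0489 0.08  ]
vial [0.6886 0.1605 0.082 ]
```

Request:
jog_arm:
  jaw: [0, 0, 0, 0, 0, 0, 0, 0]
  linear:
    - [0.018, 0.001, 0]
    - [0.026, 0.001, 0.01]
    - [0.026, 0.001, 0.035]
    - [0.026, 0.001, 0.06]
    - [0.026, 0.001, 0.075]
    - [0.026, 0.001, 0.085]
    - [0.026, 0.001, 0.09]
    - [0.026, 0.001, 0.09]
  delta_rot:
    - [0, 0, 0]
    - [0, 0, 0]
    - [0, 0, 0]
    - [0, 0, 0]
    - [0, 0, 0]
    - [0, 0, 0]
    - [0, 0, 0]
    - [0, 0, 0]

```text
clock: 8.3
eef_pos: [0.6753, 0.0426, 0.1031]
tool_rot: [0.795, 0.606, -0.001, -0.001]
ft_force: [-0.1, 0.4, 0.6]
grip_width: 0.0855
```

```bash
python3 go.py .677 .0488 .074 74.6
```

```text
t 8.3 pos [0.6753 0.0426 0.1031] yaw 74.61 q [ 0.06  0.68  0.31  1.21 -0.    0.33] F [-0.1  0.4  0.6] w 0.0855
delta [0.0065 0.0001 0.0291] rot [-0.18  0.07  0.01] dist 0.03
```

Request:
jog_arm:
  jaw: [0, 0, 0, 0, 0, 0, 0.2, 0.4]
  linear:
    - [0.006, 0, 0.005]
    - [0.006, 0, 0.015]
    - [0.006, 0, 0.022]
    - [0.006, 0, 0.027]
    - [0.006, 0, 0.029]
    - [0.006, 0, 0.029]
    - [0.006, 0, 0.029]
    - [0.006, 0, 0.029]
  delta_rot:
    - [0, 0, 0]
    - [0, 0, 0]
    - [0, 0, 0]
    - [0, 0, 0]
    - [0, 0, 0]
    - [0, 0, 0]
    - [0, 0, 0]
    - [0, 0, 0]

```text
clock: 8.97
eef_pos: [0.6782, 0.049, 0.0766]
tool_rot: [0.795, 0.606, 0.0, 0.0]
ft_force: [0.6, -0.5, 0.0]
grip_width: 0.064
```

Request:
jog_arm:
  jaw: [0.7, 1, 1, 1, 1, 1, 1, 1]
  linear:
    - [0, 0, 0]
    - [0, 0, 0]
    - [0, 0, 0]
    - [0, 0, 0]
    - [0, 0, 0]
    - [0, 0, 0]
    - [0, 0, 0]
    - [0, 0, 0]
  delta_rot:
    - [0, 0, 0]
    - [0, 0, 0]
    - [0, 0, 0]
    - [0, 0, 0]
    - [0, 0, 0]
    - [0, 0, 0]
    - [0, 0, 0]
    - [0, 0, 0]

```text
clock: 9.63
eef_pos: [0.6786, 0.0488, 0.0772]
tool_rot: [0.795, 0.606, 0.001, 0.001]
ft_force: [-0.2, -0.9, 5.5]
grip_width: 0.052
```

```bash
python3 go.py .503 -.282 .225 74.6
```

```text
t 9.63 pos [0.6786 0.0488 0.0772] yaw 74.64 q [ 0.07  0.7   0.28  1.15 -0.    0.34] F [-0.2 -0.9  5.5] w 0.052
delta [-0.3655 -0.0814 -0.1481] rot [ 0.11 -0.02  0.04] dist 0.403
```

Request:
jog_arm:
  jaw: [1, 1, 1, 1, 1, 1, 1, 1]
  linear:
    - [0, 0, -0.01]
    - [0, 0, -0.03]
    - [0, 0, -0.06]
    - [0, 0, -0.09]
    - [0, 0, -0.12]
    - [-0.008, -0.002, -0.14]
    - [-0.025, -0.006, -0.148]
    - [-0.05, -0.011, -0.148]
  delta_rot:
    - [0, 0, 0]
    - [0, 0, 0]
    - [0, 0, 0]
    - [0, 0, 0]
    - [0, 0, 0]
    - [0, 0, 0]
    - [0, 0, 0]
    - [0, 0, 0]

```text
clock: 10.3
eef_pos: [0.6548, 0.0048, 0.226]
tool_rot: [0.794, 0.608, 0.002, 0.001]
ft_force: [0.3, -0.8, -3.6]
grip_width: 0.0521
```

Request:
jog_arm:
  jaw: [1, 1, 1, 1, 1, 1, 1, 1]
  linear:
    - [-0.03, -0.007, 0]
    - [-0.065, -0.015, 0]
    - [-0.1, -0.022, 0]
    - [-0.135, -0.03, 0]
    - [-0.17, -0.038, 0]
    - [-0.205, -0.046, 0]
    - [-0.235, -0.053, 0]
    - [-0.26, -0.058, 0]
  delta_rot:
    - [0, 0, 0]
    - [0, 0, 0]
    - [0, 0, 0]
    - [0, 0, 0]
    - [0, 0, 0]
    - [0, 0, 0]
    - [0, 0, 0]
    - [0, 0, 0]

```text
clock: 10.97
eef_pos: [0.5258, -0.2337, 0.2224]
tool_rot: [0.796, 0.606, -0.001, -0.002]
ft_force: [0.1, -0.4, -2.8]
grip_width: 0.0519
```

```bash
python3 go.py .503 -.282 .225 74.6
```

```text
t 10.97 pos [ 0.5258 -0.2337  0.2224] yaw 74.53 q [-0.42  0.41  0.17  1.34 -0.   -0.15] F [ 0.1 -0.4 -2.8] w 0.0519
delta [-0.0527 -0.0091 -0.0026] rot [-0.26 -0.   -0.07] dist 0.054
```

Request:
jog_arm:
  jaw: [1, 1, 1, 1, 1, 1, 1, 1]
  linear:
    - [-0.02, -0.004, 0]
    - [-0.038, -0.007, 0]
    - [-0.05, -0.009, 0.01]
    - [-0.052, -0.009, 0.03]
    - [-0.052, -0.009, 0.055]
    - [-0.052, -0.009, 0.075]
    - [-0.052, -0.009, 0.088]
    - [-0.052, -0.009, 0.09]
  delta_rot:
    - [0, 0, 0]
    - [0, 0, 0]
    - [0, 0, 0]
    - [0, 0, 0]
    - [0, 0, 0]
    - [0, 0, 0]
    - [0, 0, 0]
    - [0, 0, 0]

```text
clock: 11.63
eef_pos: [0.5033, -0.2777, 0.1289]
tool_rot: [0.795, 0.606, -0.002, -0.005]
ft_force: [-1.4, -0.4, -3.6]
grip_width: 0.0517
```

```bash
python3 go.py .503 -.282 .088 74.6; python3 wr.py w5; python3 go.py .503 -.282 .088 74.6
```

```text
t 11.63 pos [ 0.5033 -0.2777  0.1289] yaw 74.65 q [-0.5   0.47  0.02  1.13  0.   -0.24] F [-1.4 -0.4 -3.6] w 0.0517
delta [-0.0043  0.0013  0.0409] rot [-0.55 -0.15  0.05] dist 0.041
t 11.68 pos [ 0.5042 -0.2781  0.1304] yaw 74.66 q [-0.5   0.47  0.02  1.13  0.   -0.24] F [ 0.1  0.2 -2.3] w 0.0524
delta [-0.0042  0.0002  0.0424] rot [-0.43 -0.11  0.06] dist 0.043
```

View pics/w5.png

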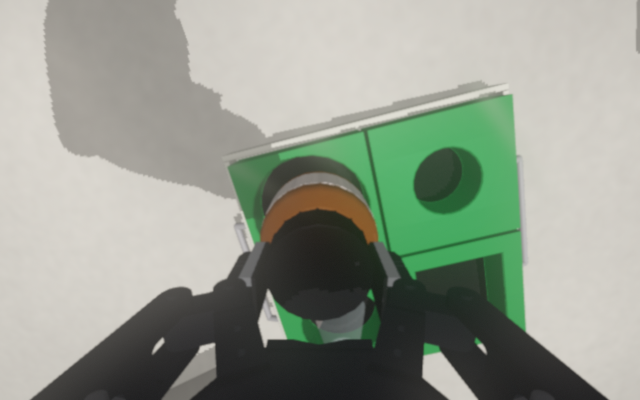

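Request:
jog_arm:
  jaw: [1, 1, 1, 1, 1, 1, 1, 1]
  linear:
    - [-0.003, 0, 0.003]
    - [-0.004, 0, 0.01]
    - [-0.004, 0, 0.018]
    - [-0.004, 0, 0.026]
    - [-0.004, 0, 0.032]
    - [-0.004, 0, 0.036]
    - [-0.004, 0, 0.038]
    - [-0.004, 0, 0.039]
  delta_rot:
    - [0, 0, 0]
    - [0, 0, 0]
    - [0, 0, 0]
    - [0, 0, 0]
    - [0, 0, 0]
    - [0, 0, 0]
    - [0, 0, 0]
    - [0, 0, 0]

```text
clock: 12.35
eef_pos: [0.5057, -0.2831, 0.0947]
tool_rot: [0.795, 0.606, -0.0, -0.0]
ft_force: [-0.1, -0.1, -1.9]
grip_width: 0.0518
```

```bash
python3 go.py .503 -.282 .088 74.6
```

```text
t 12.35 pos [ 0.5057 -0.2831  0.0947] yaw 74.66 q [-0.51  0.5  -0.03  1.04  0.   -0.24] F [-0.1 -0.1 -1.9] w 0.0518
delta [ 0.0003 -0.0029  0.0067] rot [-0.04 -0.01  0.06] dist 0.007
```

Request:
jog_arm:
  jaw: [1, 1, 1, 1, 1, 0.85, 0.6, 0.3]
  linear:
    - [0, -0.001, 0.002]
    - [0, -0.002, 0.004]
    - [0, -0.002, 0.006]
    - [0, -0.002, 0.007]
    - [0, -0.002, 0.007]
    - [0, -0.002, 0.007]
    - [0, -0.002, 0.007]
    - [0, -0.002, 0.007]
  delta_rot:
    - [0, 0, 0]
    - [0, 0, 0]
    - [0, 0, 0]
    - [0, 0, 0]
    - [0, 0, 0]
    - [0, 0, 0]
    - [0, 0, 0]
    - [0, 0, 0]

```text
clock: 13.02
eef_pos: [0.5042, -0.2829, 0.0884]
tool_rot: [0.795, 0.606, 0.0, 0.0]
ft_force: [-0.3, -0.5, 0.6]
grip_width: 0.0598
```

Request:
jog_arm:
  jaw: [0, 0, 0, 0, 0, 0, 0, 0]
  linear:
    - [0, 0, 0]
    - [0, 0, 0]
    - [0, 0, 0]
    - [0, 0, -0.01]
    - [0, 0, -0.035]
    - [0, 0, -0.07]
    - [0, 0, -0.105]
    - [0, 0, -0.13]
  delta_rot:
    - [0, 0, 0]
    - [0, 0, 0]
    - [0, 0, 0]
    - [0, 0, 0]
    - [0, 0, 0]
    - [0, 0, 0]
    - [0, 0, 0]
    - [0, 0, 0]

```text
clock: 13.68
eef_pos: [0.5047, -0.2831, 0.2224]
tool_rot: [0.795, 0.606, 0.001, 0.002]
ft_force: [1.4, -0.7, 0.8]
grip_width: 0.0858
```

```bash
python3 go.py .6886 .1607 .18 74.6; python3 wr.py w6; python3 go.py .6886 .1607 .18 74.6
```

```text
t 13.68 pos [ 0.5047 -0.2831  0.2224] yaw 74.66 q [-0.51  0.41  0.17  1.33  0.   -0.24] F [ 1.4 -0.7  0.8] w 0.0858
delta [0.4767 0.0597 0.0422] rot [0.23 0.05 0.06] dist 0.482
t 13.73 pos [ 0.5068 -0.2844  0.2277] yaw 74.65 q [-0.51  0.4   0.18  1.33 -0.   -0.24] F [ 2.1 -0.7  2.2] w 0.0857
delta [0.4775 0.057  0.0469] rot [0.72 0.18 0.06] dist 0.483
```

View pics/w6.png

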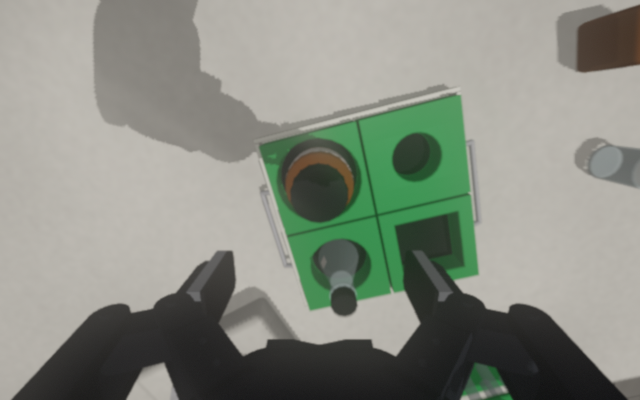

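Request:
jog_arm:
  jaw: [0, 0, 0, 0, 0, 0, 0, 0]
  linear:
    - [0.04, 0.005, 0]
    - [0.081, 0.01, 0]
    - [0.122, 0.015, 0]
    - [0.163, 0.02, 0]
    - [0.204, 0.025, 0]
    - [0.245, 0.03, 0]
    - [0.286, 0.035, 0]
    - [0.327, 0.041, 0]
  delta_rot:
    - [0, 0, 0]
    - [0, 0, 0]
    - [0, 0, 0]
    - [0, 0, 0]
    - [0, 0, 0]
    - [0, 0, 0]
    - [0, 0, 0]
    - [0, 0, 0]

```text
clock: 14.4
eef_pos: [0.6304, 0.0238, 0.2191]
tool_rot: [0.795, 0.606, 0.0, 0.0]
ft_force: [0.8, -1.2, 0.4]
grip_width: 0.0854
```

Request:
jog_arm:
  jaw: [0, 0, 0, 0, 0, 0, 0, 0]
  linear:
    - [0.04, 0.005, 0.01]
    - [0.08, 0.01, 0.02]
    - [0.115, 0.015, 0.04]
    - [0.14, 0.018, 0.055]
    - [0.15, 0.019, 0.07]
    - [0.15, 0.019, 0.09]
    - [0.15, 0.019, 0.098]
    - [0.15, 0.019, 0.1]
  delta_rot:
    - [0, 0, 0]
    - [0, 0, 0]
    - [0, 0, 0]
    - [0, 0, 0]
    - [0, 0, 0]
    - [0, 0, 0]
    - [0, 0, 0]
    - [0, 0, 0]

```text
clock: 15.07
eef_pos: [0.6863, 0.1603, 0.1156]
tool_rot: [0.795, 0.606, -0.002, -0.001]
ft_force: [-0.2, -0.4, 0.6]
grip_width: 0.0855
```

```bash
python3 go.py .6886 .1607 .077 74.6
```

```text
t 15.07 pos [0.6863 0.1603 0.1156] yaw 74.63 q [ 0.23  0.73  0.44  1.29 -0.    0.5 ] F [-0.2 -0.4  0.6] w 0.0855
delta [0.0011 0.0023 0.0385] rot [-0.26  0.16  0.03] dist 0.039
```

Request:
jog_arm:
  jaw: [0, 0, 0, 0, 0, 0, 0.2, 0.5]
  linear:
    - [0.001, 0.001, 0.008]
    - [0.001, 0.001, 0.02]
    - [0.001, 0.001, 0.03]
    - [0.001, 0.001, 0.037]
    - [0.001, 0.001, 0.041]
    - [0.001, 0.001, 0.041]
    - [0.001, 0.001, 0.041]
    - [0.001, 0.001, 0.041]
  delta_rot:
    - [0, 0, 0]
    - [0, 0, 0]
    - [0, 0, 0]
    - [0, 0, 0]
    - [0, 0, 0]
    - [0, 0, 0]
    - [0, 0, 0]
    - [0, 0, 0]

```text
clock: 15.73
eef_pos: [0.6897, 0.1621, 0.078]
tool_rot: [0.795, 0.606, 0.001, 0.0]
ft_force: [0.6, 0.3, 0.8]
grip_width: 0.0634
```

Request:
jog_arm:
  jaw: [0.7, 1, 1, 1, 1, 1, 1, 1]
  linear:
    - [0, 0, 0]
    - [0, 0, 0]
    - [0, 0, 0]
    - [0, 0, 0]
    - [0, 0, 0]
    - [0, 0, 0]
    - [0, 0, 0]
    - [0, 0, 0]
  delta_rot:
    - [0, 0, 0]
    - [0, 0, 0]
    - [0, 0, 0]
    - [0, 0, 0]
    - [0, 0, 0]
    - [0, 0, 0]
    - [0, 0, 0]
    - [0, 0, 0]

```text
clock: 16.4
eef_pos: [0.6897, 0.1623, 0.0779]
tool_rot: [0.795, 0.606, 0.001, 0.0]
ft_force: [0.6, 0.9, 4.4]
grip_width: 0.024
```

```bash
python3 go.py .505 -.1775 .225 74.6
```

```text
t 16.4 pos [0.6897 0.1623 0.0779] yaw 74.66 q [0.23 0.76 0.39 1.2  0.   0.5 ] F [0.6 0.9 4.4] w 0.024
delta [-0.3764 -0.0881 -0.1475] rot [ 0.07 -0.05  0.06] dist 0.414
```

Request:
jog_arm:
  jaw: [1, 1, 1, 1, 1, 1, 1, 1]
  linear:
    - [0, 0, -0.01]
    - [0, 0, -0.03]
    - [0, 0, -0.06]
    - [0, 0, -0.09]
    - [0, 0, -0.12]
    - [-0.008, -0.002, -0.14]
    - [-0.025, -0.006, -0.148]
    - [-0.05, -0.011, -0.148]
  delta_rot:
    - [0, 0, 0]
    - [0, 0, 0]
    - [0, 0, 0]
    - [0, 0, 0]
    - [0, 0, 0]
    - [0, 0, 0]
    - [0, 0, 0]
    - [0, 0, 0]

```text
clock: 17.07
eef_pos: [0.6666, 0.1182, 0.2283]
tool_rot: [0.794, 0.607, 0.002, 0.001]
ft_force: [0.1, -0.8, -1.2]
grip_width: 0.0238
```

Request:
jog_arm:
  jaw: [1, 1, 1, 1, 1, 1, 1, 1]
  linear:
    - [-0.03, -0.007, 0]
    - [-0.065, -0.015, 0]
    - [-0.1, -0.023, 0]
    - [-0.135, -0.031, 0]
    - [-0.17, -0.04, 0]
    - [-0.205, -0.048, 0]
    - [-0.24, -0.056, 0]
    - [-0.27, -0.063, 0]
  delta_rot:
    - [0, 0, 0]
    - [0, 0, 0]
    - [0, 0, 0]
    - [0, 0, 0]
    - [0, 0, 0]
    - [0, 0, 0]
    - [0, 0, 0]
    - [0, 0, 0]

```text
clock: 17.73
eef_pos: [0.5312, -0.1288, 0.2252]
tool_rot: [0.795, 0.606, -0.001, -0.0]
ft_force: [0.5, 0.0, -0.1]
grip_width: 0.024
```

```bash
python3 go.py .505 -.1775 .225 74.6
```

```text
t 17.73 pos [ 0.5312 -0.1288  0.2252] yaw 74.61 q [-0.24  0.34  0.09  1.31 -0.    0.03] F [ 0.5  0.  -0.1] w 0.024
delta [-0.0539 -0.0123  0.0003] rot [-0.08  0.04  0.01] dist 0.055
```

Request:
jog_arm:
  jaw: [1, 1, 1, 1, 1, 1, 1, 1]
  linear:
    - [-0.02, -0.005, 0]
    - [-0.039, -0.009, 0]
    - [-0.051, -0.012, 0.01]
    - [-0.053, -0.012, 0.03]
    - [-0.053, -0.012, 0.055]
    - [-0.053, -0.012, 0.075]
    - [-0.053, -0.012, 0.088]
    - [-0.053, -0.012, 0.09]
  delta_rot:
    - [0, 0, 0]
    - [0, 0, 0]
    - [0, 0, 0]
    - [0, 0, 0]
    - [0, 0, 0]
    - [0, 0, 0]
    - [0, 0, 0]
    - [0, 0, 0]

```text
clock: 18.4
eef_pos: [0.5049, -0.1743, 0.1322]
tool_rot: [0.795, 0.606, -0.002, -0.003]
ft_force: [-0.1, -0.6, -0.1]
grip_width: 0.0238
```

```bash
python3 wr.py w7; python3 go.py .505 -.1775 .089 74.6
```

```text
t 18.45 pos [ 0.5058 -0.1744  0.1333] yaw 74.64 q [-0.33  0.39 -0.1   1.09 -0.   -0.06] F [-1.3 -0.3 -0.8] w 0.0238
delta [-0.0032  0.0003  0.0443] rot [-0.29 -0.01  0.04] dist 0.044
```

View pics/w7.png

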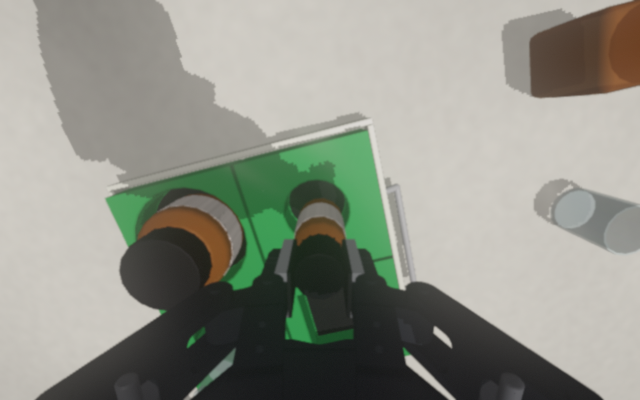

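Request:
jog_arm:
  jaw: [1, 1, 1, 1, 1, 1, 1, 1]
  linear:
    - [-0.002, 0, 0.003]
    - [-0.003, 0, 0.01]
    - [-0.003, 0, 0.019]
    - [-0.003, 0, 0.028]
    - [-0.003, 0, 0.034]
    - [-0.003, 0, 0.038]
    - [-0.003, 0, 0.04]
    - [-0.003, 0, 0.041]
  delta_rot:
    - [0, 0, 0]
    - [0, 0, 0]
    - [0, 0, 0]
    - [0, 0, 0]
    - [0, 0, 0]
    - [0, 0, 0]
    - [0, 0, 0]
    - [0, 0, 0]

```text
clock: 19.12
eef_pos: [0.5066, -0.1777, 0.0937]
tool_rot: [0.795, 0.606, -0.0, -0.0]
ft_force: [-0.9, 0.2, -0.4]
grip_width: 0.0238
```

```bash
python3 go.py .505 -.1775 .089 74.6
```

```text
t 19.12 pos [ 0.5066 -0.1777  0.0937] yaw 74.66 q [-0.34  0.43 -0.15  0.99  0.   -0.07] F [-0.9  0.2 -0.4] w 0.0238
delta [-0.0003 -0.0016  0.0047] rot [-0.04 -0.    0.06] dist 0.005
```

Request:
jog_arm:
  jaw: [1, 1, 1, 1, 1, 0.9, 0.75, 0.5]
  linear:
    - [0, -0.001, 0.002]
    - [0, -0.001, 0.004]
    - [0, -0.001, 0.005]
    - [0, -0.001, 0.005]
    - [0, -0.001, 0.005]
    - [0, -0.001, 0.005]
    - [0, -0.001, 0.005]
    - [0, -0.001, 0.005]
  delta_rot:
    - [0, 0, 0]
    - [0, 0, 0]
    - [0, 0, 0]
    - [0, 0, 0]
    - [0, 0, 0]
    - [0, 0, 0]
    - [0, 0, 0]
    - [0, 0, 0]

```text
clock: 19.78
eef_pos: [0.506, -0.1776, 0.0894]
tool_rot: [0.795, 0.606, 0.0, 0.0]
ft_force: [0.6, -0.8, 0.4]
grip_width: 0.0349
```

Request:
jog_arm:
  jaw: [0.4, 0.3, 0.3, 0.3, 0.3, 0.2, 0, 0]
  linear:
    - [0, 0, 0]
    - [0, 0, 0]
    - [0, 0, 0]
    - [0, 0, -0.01]
    - [0, 0, -0.035]
    - [0, 0, -0.07]
    - [0, 0, -0.105]
    - [0, 0, -0.13]
  delta_rot:
    - [0, 0, 0]
    - [0, 0, 0]
    - [0, 0, 0]
    - [0, 0, 0]
    - [0, 0, 0]
    - [0, 0, 0]
    - [0, 0, 0]
    - [0, 0, 0]

```text
clock: 20.45
eef_pos: [0.5066, -0.1778, 0.2232]
tool_rot: [0.795, 0.606, 0.001, 0.002]
ft_force: [0.7, 0.4, 0.7]
grip_width: 0.0855
```

```bash
python3 go.py .587 .2905 .22 65.5; python3 wr.py w8
```

```text
t 20.45 pos [ 0.5066 -0.1778  0.2232] yaw 74.66 q [-0.34  0.32  0.05  1.29  0.   -0.07] F [0.7 0.4 0.7] w 0.0855
delta [ 0.4729 -0.0464  0.0029] rot [ 0.22 -0.    9.16] dist 0.475
```

View pics/w8.png

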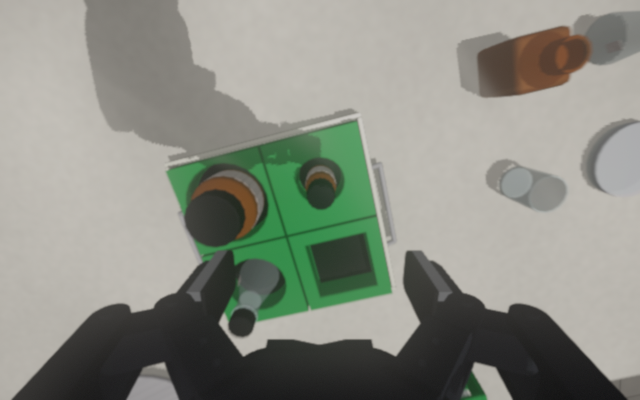

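Request:
jog_arm:
  jaw: [0, 0, 0, 0, 0, 0, 0, 0]
  linear:
    - [0.04, -0.004, 0]
    - [0.081, -0.008, 0]
    - [0.122, -0.012, 0]
    - [0.163, -0.016, 0]
    - [0.204, -0.02, 0]
    - [0.245, -0.024, 0]
    - [0.286, -0.028, 0]
    - [0.327, -0.032, 0]
  delta_rot:
    - [0, 0, 0]
    - [0, 0, 0]
    - [0, 0, 0]
    - [0, 0, 0]
    - [0, 0, 0]
    - [0, 0, 0]
    - [0, 0, 0]
    - [0, 0, 0]

```text
clock: 21.17
eef_pos: [0.5615, 0.1483, 0.2199]
tool_rot: [0.795, 0.606, 0.0, 0.0]
ft_force: [0.4, -0.3, 0.2]
grip_width: 0.0853
```

Request:
jog_arm:
  jaw: [0, 0, 0, 0, 0, 0, 0, 0]
  linear:
    - [0.035, -0.004, 0]
    - [0.06, -0.006, 0]
    - [0.08, -0.008, 0]
    - [0.095, -0.01, 0]
    - [0.105, -0.011, 0]
    - [0.11, -0.011, 0]
    - [0.11, -0.011, 0]
    - [0.11, -0.011, 0]
  delta_rot:
    - [0, 0, 2]
    - [0, 0, 4]
    - [0, 0, 6]
    - [0, 0, 8]
    - [0, 0, 9.2]
    - [0, 0, 9.2]
    - [0, 0, 9.2]
    - [0, 0, 9.2]

```text
clock: 21.83
eef_pos: [0.58, 0.255, 0.2193]
tool_rot: [0.841, 0.541, -0.0, 0.0]
ft_force: [-0.7, 0.5, -0.5]
grip_width: 0.0853
```

```bash
python3 wr.py w9;python3 go.py .587 .2905 .1 65.5
```

```text
t 21.88 pos [0.58   0.2546 0.2193] yaw 65.44 q [ 0.41  0.52  0.35  1.4  -0.    0.84] F [-0.3 -1.1 -0.1] w 0.0855
delta [ 0.0356 -0.0085  0.1193] rot [ 0.    0.02 -0.06] dist 0.125
```

View pics/w9.png

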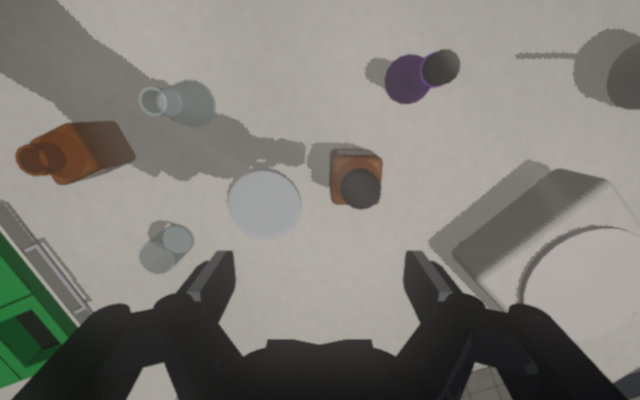

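```bash
python3 - <<'E'
from h import *
import pickle
c=pickle.load(open("w9.pkl","rb"))
print("cap",atz(c,361,188,.104).round(4))
for u,v,z in [(455,245,.08),(432,238,.0),(455,245,.0)]:print("dev",atz(c,u,v,z).round(4))
p=cv2.imread("pics/w9.png");cv2.imwrite("pics/w9c.png",cv2.resize(p[130:230,310:470],None,fx=5,fy=5,interpolation=cv2.INTER_CUBIC))
E
```

```text
cap [0.5853 0.2918 0.104 ]
dev [0.6867 0.3562 0.08  ]
dev [0.717  0.3534 0.    ]
dev [0.7392 0.3777 0.    ]
```

View pics/w9c.png

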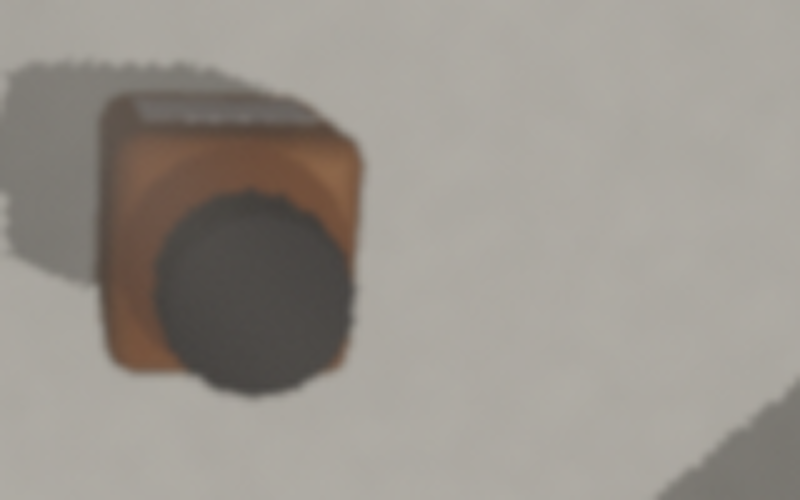

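Request:
jog_arm:
  jaw: [0, 0, 0, 0.2, 0.3, 0.3, 0.3, 0.3]
  linear:
    - [0.018, -0.005, 0]
    - [0.033, -0.009, 0.01]
    - [0.036, -0.01, 0.035]
    - [0.036, -0.01, 0.065]
    - [0.036, -0.01, 0.088]
    - [0.036, -0.01, 0.103]
    - [0.036, -0.01, 0.11]
    - [0.036, -0.01, 0.112]
  delta_rot:
    - [0, 0, 0]
    - [0, 0, 0]
    - [0, 0, 0]
    - [0, 0, 0]
    - [0, 0, 0]
    - [0, 0, 0]
    - [0, 0, 0]
    - [0, 0, 0]

```text
clock: 22.55
eef_pos: [0.5847, 0.2914, 0.1047]
tool_rot: [0.841, 0.541, -0.002, -0.0]
ft_force: [0.8, 0.3, -0.8]
grip_width: 0.0598
```

```bash
python3 go.py .5855 .2912 .099 65.5
```

```text
t 22.55 pos [0.5847 0.2914 0.1047] yaw 65.45 q [ 0.46  0.63  0.23  1.17 -0.    0.89] F [ 0.8  0.3 -0.8] w 0.0598
delta [0.0001 0.0008 0.0057] rot [-0.15  0.18 -0.05] dist 0.006
```

Request:
jog_arm:
  jaw: [0.3, 0.5, 0.8, 1, 1, 1, 1, 1]
  linear:
    - [0, 0, 0.006]
    - [0, 0, 0.009]
    - [0, 0, 0.009]
    - [0, 0, 0.009]
    - [0, 0, 0.009]
    - [0, 0, 0.009]
    - [0, 0, 0.009]
    - [0, 0, 0.009]
  delta_rot:
    - [0, 0, 0]
    - [0, 0, 0]
    - [0, 0, 0]
    - [0, 0, 0]
    - [0, 0, 0]
    - [0, 0, 0]
    - [0, 0, 0]
    - [0, 0, 0]

```text
clock: 23.22
eef_pos: [0.5863, 0.2924, 0.099]
tool_rot: [0.841, 0.541, 0.001, 0.0]
ft_force: [0.7, -0.2, 1.7]
grip_width: 0.0322
```

```bash
python3 go.py .611 -.179 .25 88.9
```

```text
t 23.22 pos [0.5863 0.2924 0.099 ] yaw 65.46 q [ 0.46  0.64  0.22  1.15 -0.    0.89] F [ 0.7 -0.2  1.7] w 0.0322
delta [-0.4184  0.2184 -0.1513] rot [  0.07  -0.05 -23.44] dist 0.496
```

Request:
jog_arm:
  jaw: [1, 1, 1, 1, 1, 1, 1, 1]
  linear:
    - [0, 0, -0.01]
    - [0, 0, -0.03]
    - [0, 0, -0.06]
    - [0, 0, -0.09]
    - [0, 0, -0.12]
    - [-0.008, 0.004, -0.14]
    - [-0.025, 0.013, -0.151]
    - [-0.05, 0.026, -0.151]
  delta_rot:
    - [0, 0, 0]
    - [0, 0, 0]
    - [0, 0, 0]
    - [0, 0, 0]
    - [0, 0, 0]
    - [0, 0, 0]
    - [0, 0, 0]
    - [0, 0, 0]

```text
clock: 23.88
eef_pos: [0.5897, 0.238, 0.2533]
tool_rot: [0.84, 0.542, 0.003, 0.0]
ft_force: [0.1, 0.4, -2.1]
grip_width: 0.0323
```

Request:
jog_arm:
  jaw: [1, 1, 1, 1, 1, 1, 1, 1]
  linear:
    - [-0.028, 0.015, 0]
    - [-0.058, 0.03, 0]
    - [-0.088, 0.046, 0]
    - [-0.118, 0.062, 0]
    - [-0.148, 0.077, 0]
    - [-0.178, 0.093, 0]
    - [-0.208, 0.109, 0]
    - [-0.238, 0.124, 0]
  delta_rot:
    - [0, 0, -1]
    - [0, 0, -3]
    - [0, 0, -6]
    - [0, 0, -9]
    - [0, 0, -12]
    - [0, 0, -15]
    - [0, 0, -18]
    - [0, 0, -20]

```text
clock: 24.55
eef_pos: [0.6022, -0.0337, 0.2493]
tool_rot: [0.734, 0.679, -0.0, -0.0]
ft_force: [0.1, -0.2, -1.9]
grip_width: 0.032
```

```bash
python3 go.py .611 -.179 .25 88.9
```

```text
t 24.55 pos [ 0.6022 -0.0337  0.2493] yaw 85.59 q [-0.06  0.45  0.31  1.43 -0.    0.02] F [ 0.1 -0.2 -1.9] w 0.032
delta [-0.1442  0.02   -0.0007] rot [-0.04  0.   -3.31] dist 0.146
```

Request:
jog_arm:
  jaw: [1, 1, 1, 1, 1, 1, 1, 1]
  linear:
    - [-0.03, 0.004, 0]
    - [-0.06, 0.008, 0]
    - [-0.088, 0.012, 0]
    - [-0.11, 0.015, 0]
    - [-0.127, 0.018, 0]
    - [-0.138, 0.02, 0]
    - [-0.143, 0.021, 0.01]
    - [-0.143, 0.021, 0.02]
  delta_rot:
    - [0, 0, -0.5]
    - [0, 0, -1.5]
    - [0, 0, -2.5]
    - [0, 0, -3.3]
    - [0, 0, -3.3]
    - [0, 0, -3.3]
    - [0, 0, -3.3]
    - [0, 0, -3.3]

```text
clock: 25.22
eef_pos: [0.6126, -0.1772, 0.2289]
tool_rot: [0.715, 0.699, 0.0, 0.001]
ft_force: [-0.1, 0.2, -1.5]
grip_width: 0.0323
```

Request:
jog_arm:
  jaw: [1, 1, 1, 1, 1, 1, 1, 1]
  linear:
    - [0, 0, 0.02]
    - [0, 0, 0.045]
    - [0, 0, 0.06]
    - [0, 0, 0.07]
    - [0, 0, 0.075]
    - [0, 0, 0.075]
    - [0, 0, 0.075]
    - [0, 0, 0.075]
  delta_rot:
    - [0, 0, 0]
    - [0, 0, 0]
    - [0, 0, 0]
    - [0, 0, 0]
    - [0, 0, 0]
    - [0, 0, 0]
    - [0, 0, 0]
    - [0, 0, 0]

```text
clock: 25.88
eef_pos: [0.6132, -0.1762, 0.1556]
tool_rot: [0.715, 0.7, 0.001, 0.001]
ft_force: [0.0, -0.4, -2.2]
grip_width: 0.0322
```

```bash
python3 wr.py w10; python3 go.py .612 -.180 .1105 88.9
```

```text
t 25.93 pos [ 0.6132 -0.1764  0.1557] yaw 88.77 q [-0.28  0.56  0.24  1.25  0.   -0.26] F [-0.3 -1.2 -1.9] w 0.0318
delta [-0.0036 -0.0013  0.0452] rot [ 0.16  0.04 -0.13] dist 0.045
```

View pics/w10.png

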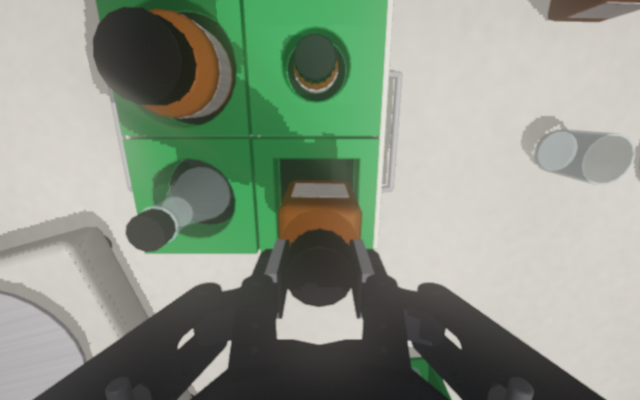

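Request:
jog_arm:
  jaw: [1, 1, 1, 1, 1, 1, 1, 1]
  linear:
    - [-0.003, -0.001, 0.003]
    - [-0.004, -0.001, 0.01]
    - [-0.004, -0.001, 0.019]
    - [-0.004, -0.001, 0.028]
    - [-0.004, -0.001, 0.035]
    - [-0.004, -0.001, 0.039]
    - [-0.004, -0.001, 0.041]
    - [-0.004, -0.001, 0.042]
  delta_rot:
    - [0, 0, 0]
    - [0, 0, 0]
    - [0, 0, 0]
    - [0, 0, 0]
    - [0, 0, 0]
    - [0, 0, 0]
    - [0, 0, 0]
    - [0, 0, 0]

```text
clock: 26.6
eef_pos: [0.6109, -0.1802, 0.1114]
tool_rot: [0.715, 0.699, -0.0, -0.0]
ft_force: [-0.4, -0.5, -2.2]
grip_width: 0.0321
```

```bash
python3 go.py .612 -.180 .1105 88.9
```

```text
t 26.6 pos [ 0.6109 -0.1802  0.1114] yaw 88.76 q [-0.29  0.59  0.18  1.16  0.   -0.27] F [-0.4 -0.5 -2.2] w 0.0321
delta [0.0002 0.0011 0.0009] rot [-0.06 -0.02 -0.14] dist 0.001
```

Force is still the bottle's weight, so it is just off the floor. I'll lower 2 mm more, then release.

Request:
jog_arm:
  jaw: [1, 1, 1, 1, 1, 0.9, 0.7, 0.5]
  linear:
    - [0, 0, 0.001]
    - [0, 0, 0.002]
    - [0, 0, 0.003]
    - [0, 0, 0.003]
    - [0, 0, 0.003]
    - [0, 0, 0.003]
    - [0, 0, 0.003]
    - [0, 0, 0.003]
  delta_rot:
    - [0, 0, 0]
    - [0, 0, 0]
    - [0, 0, 0]
    - [0, 0, 0]
    - [0, 0, 0]
    - [0, 0, 0]
    - [0, 0, 0]
    - [0, 0, 0]

```text
clock: 27.27
eef_pos: [0.6114, -0.1804, 0.1095]
tool_rot: [0.715, 0.699, 0.0, 0.0]
ft_force: [0.1, -0.1, 0.6]
grip_width: 0.0421
```

Request:
jog_arm:
  jaw: [0.3, 0.2, 0.2, 0.2, 0.2, 0.2, 0.2, 0.2]
  linear:
    - [0, 0, 0]
    - [0, 0, 0]
    - [0, 0, 0]
    - [0, 0, -0.01]
    - [0, 0, -0.035]
    - [0, 0, -0.07]
    - [0, 0, -0.105]
    - [0, 0, -0.13]
  delta_rot:
    - [0, 0, 0]
    - [0, 0, 0]
    - [0, 0, 0]
    - [0, 0, 0]
    - [0, 0, 0]
    - [0, 0, 0]
    - [0, 0, 0]
    - [0, 0, 0]

```text
clock: 27.93
eef_pos: [0.6119, -0.1805, 0.2435]
tool_rot: [0.715, 0.699, 0.001, 0.002]
ft_force: [1.0, -0.1, 0.0]
grip_width: 0.0683
```

Request:
jog_arm:
  jaw: [0.2, 0.2, 0.2, 0.2, 0.2, 0.2, 0.2, 0.2]
  linear:
    - [0.0, -0.03, 0]
    - [0.0, -0.07, 0]
    - [0.0, -0.11, 0]
    - [0.0, -0.15, 0]
    - [0.0, -0.19, 0]
    - [0.0, -0.22, 0]
    - [0.0, -0.24, 0]
    - [0.0, -0.25, 0]
  delta_rot:
    - [0, 0, 0]
    - [0, 0, 0]
    - [0, 0, 0]
    - [0, 0, 0]
    - [0, 0, 0]
    - [0, 0, 0]
    - [0, 0, 0]
    - [0, 0, 0]

```text
clock: 28.6
eef_pos: [0.3587, -0.1745, 0.2402]
tool_rot: [0.715, 0.699, -0.0, 0.0]
ft_force: [0.5, 0.3, 0.3]
grip_width: 0.0684
```

```bash
python3 go.py .612 -.180 .1105 88.9; python3 - <<'E'
from h import *
for n in("top","scene"):
    p,d=bot.camera(n);cv2.imwrite(f"pics/{n}1.png",p[:,:,::-1]);np.save(f"{n}0.npy",d)
    a=p[:,:,::-1]
    cv2.imwrite(f"pics/{n}1c.png",cv2.resize(a[120:270,250:500] if n=="top" else a[150:330,120:440],None,fx=3 if n=="top" else 2.5,fy=3 if n=="top" else 2.5,interpolation=cv2.INTER_CUBIC))
E
python3 cl.py
```

```text
t 28.6 pos [ 0.3587 -0.1745  0.2402] yaw 88.69 q [-0.45  0.04 -0.25  1.28 -0.   -0.43] F [0.5 0.3 0.3] w 0.0684
delta [0.0004 0.2533 0.1298] rot [ 0.02  0.03 -0.21] dist 0.285
[143.  78.] 7419 zmax 0.094 topmid [0.8108 0.4787] ext [0.238 0.2  ]
[532. 103.] 9107 zmax 0.079 topmid [ 0.8018 -0.4504] ext [0.249 0.192]
[403.  64.] 2680 zmax 0.117 topmid [ 0.8688 -0.1399] ext [0.066 0.169]
[ 70. 156.] 1393 zmax 0.205 topmid [0.6105 0.5969] ext [0.022 0.042]
[440. 199.] 6943 zmax 0.12 topmid [ 0.6115 -0.2307] ext [0.032 0.135]
[319. 185.] 92 zmax 0.057 topmid [0.5786 0.0538] ext [0.042 0.039]
[172. 205.] 276 zmax 0.105 topmid [0.522  0.3875] ext [0.022 0.024]
[320. 244.] 472 zmax 0.103 topmid [0.4472 0.0457] ext [0.028 0.028]
[271. 242.] 223 zmax 0.089 topmid [0.4461 0.1583] ext [0.024 0.022]
[174. 263.] 305 zmax 0.105 topmid [0.391  0.3753] ext [0.024 0.025]
[ 20. 294.] 2839 zmax 0.158 topmid [0.3037 0.7179] ext [0.079 0.024]
[520. 335.] 17243 zmax 0.689 topmid [ 0.3349 -0.1527] ext [0.069 0.107]
```

View pics/top1c.png

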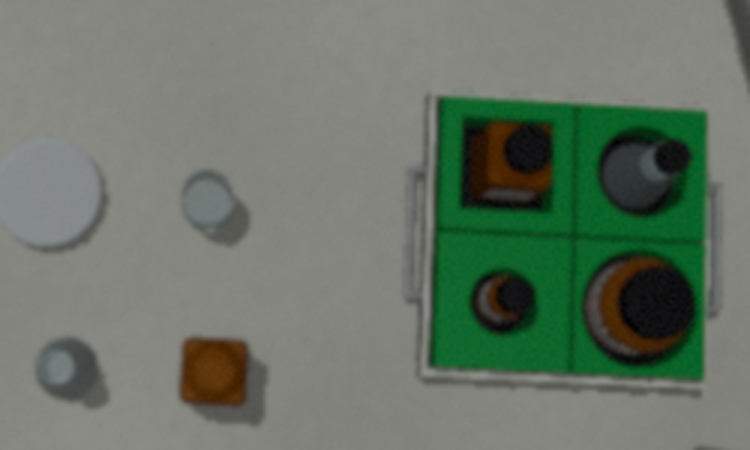

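View pics/scene1c.png

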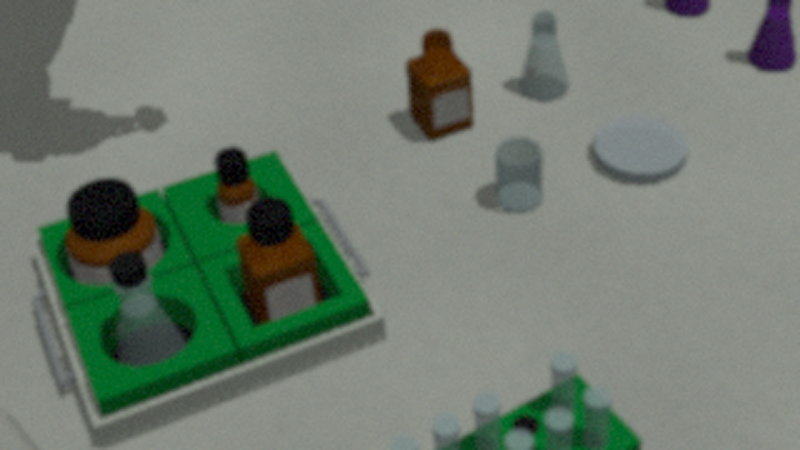

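```bash
python3 - <<'E'
from h import *
c=bot.calibration("top")
H=dict(sq=(.611,-.179),fl=(.609,-.2855),vi=(.504,-.176),ja=(.5015,-.283))
for n,x,y,z in [("sq",527,148,.115),("fl",669,156,.112),("vi",515,296,.093),("ja",656,303,.091)]:
    P=atz(c,250+x/3,120+y/3,z)[:2];print(n,P.round(4),((P-H[n])*1000).round(1))
print(bot.get_obs()["ft_force"].round(1)); bot.job_done()
E
```

```text
sq [ 0.611  -0.1773] [0.  1.7]
fl [ 0.6093 -0.2833] [0.3 2.2]
vi [ 0.5053 -0.1741] [1.3 1.9]
ja [ 0.5032 -0.2799] [1.7 3.1]
[ 0.6 -0.2  1. ]
the job is handed in; nothing more can be done
```

All four closed vessels are in their holders in the carrier tray, and I handed the job in at about 29 s (the limit is 96 s). Each was gripped by its cap, lid or neck, lowered to the holder floor and released: the flask in medium, the jar in large, the vial in small and the square bottle in square.

- **Placement:** the final top image puts each cap within about 4 mm of its holder's centre. All four look upright in the top and scene views.
- **Open vessels:** the open bottle and open flask stand upright, with measured positions within about 1 mm of where they started.
- **Robot:** the arm is clear of everything and the tool force is near zero.
- **Disagreements:** the wrist and top cameras differed by 2–3 mm on the holder positions, and top-camera depth read about 4 mm high. I averaged the positions and used the known heights; neither matters against the 14–18 mm tolerances. No check failed, though the hand-in reports no verdict.

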